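# Press the pail lid shut around its rim

## Robot

A 7-joint arm with a two-finger parallel gripper is mounted at the origin on the work surface. World frame = base frame: x ahead of the robot, y to its left, z up, the work surface at z = 0. Lengths are in m, angles in rad, forces in N, time in s.
With the tool pointing down it reaches from about 0.425 to 0.95 m from the base axis. Payload 4.7 kg.
Tool frame: the origin (TCP) lies between the finger pads; the fingertips stand tips_ahead ahead of it and the grasp point (between the pads) lies 6 mm ahead of it (tips_ahead is the distance from the TCP to the fingertips, in m); z points along the fingers, y is the line along which they close (so a half turn about z gives the same grasp; the last joint's range is limited). The gripper opens to 85 mm and grips with 20 to 120 N. Pads are 22 mm wide; open, the fingers measure 114 mm over their backs; the gripper's body (76 mm by 85 mm) begins 54 mm behind the grasp point. The pads swing forward as they close: fully open they stand 13 mm farther back than shut.
Start: joints at [-1.173, 0.469, -0.049, 1.532, 0.024, 1.141, -0.082], TCP at [0.279, 0.614, 0.256] pointing down, gripper open.
Joint ranges: [-2.59, 2.59], [-0.33, 1.99], [-1.39, 1.29], [0.1, 2.45], [-1.04, 4.18], [0.21, 1.99], [-2.66, 2.66]. Speed limits (rad/s): [2.57, 2.57, 3.14, 3.14, 3.14, 3.14, 3.14].

## Interface

Orientations are given as [roll, pitch, yaw] about the fixed x, y, z axes, in that order (R = Rz(yaw) Ry(pitch) Rx(roll)).
In Python, from plant import * gives the robot as it stands. Calls block until the motion is done:
- goto(position, orientation): joint-space move of the TCP to a pose.
- move_straight(position, vel=0.15, attitude=None, contact_N=None): straight line of the TCP; attitude=None keeps the orientation; vel is the mean speed in m/s. With contact_N (N) it stops when the force on the tool has changed by that much, and returns True; else False.
- move_joints(angles): joint-space move.
- grip(opening, strength=None): opening from 0.0 (shut) to 1.0 (fully open); strength is the grip in N (None keeps the last); returns when the fingers have stopped.
- sleep(seconds).
- inverse_kinematics(position, orientation): joint angles nearest the present ones, or None.
- grab_frame(name): name is "side" or "top" or "wrist"; returns a dict with "image" (384x512x3 uint8, red, green, blue), "range_z" (384x512 float32, m along the optical axis (not along the pixel's ray), 0 where there is no reading), "fx", "fy", "cx", "cy" (pixels), "R" (3x3) and "t" (3): a world point X has camera coordinates R X + t. Camera axes: x right, y down, z forward; pixel columns grow to the right and rows downward; lengths in m; the calibration is good to about 2 mm. A picture is of the moment at which its call begins.
A pose or a line that the arm cannot do raises IKError and nothing moves.
- close_job(): hands the job in; it is judged then, once.
Trained networks look in a picture, given as the dict that the camera call returned (one of the last four; its "shot" number tells which), for a name from the list of things; names that differ only in an ending like _2 or _b are one class to them, and where a whole thing is asked for, a point or a joint stands for the part that bears it (a point fixed in the world has none). Each returns a list of dicts, best first, with "p" (0 to 1); they miss things now and then, are a little off and sometimes report something else, mostly with a low value. They report only what shows in the picture. A call takes as long as a camera call.
- masks_of(picture, label): "pixels" (384x512 bool, what is visible of it) and "extent" ([centre column, centre row, width, height] in pixels, round what is visible of it).
Readings, each from a call of its own:
- read_t(): time.
- read_joint_pos(): joint angles.
- read_joint_velocities(): joint speeds.
- read_effort(): joint torques, N m.
- read_tcp_pos(): TCP position.
- read_tcp_rot(): TCP orientation.
- read_wrist_force(): force on the tool from outside, world axes, zero at the start.
- read_torque(): the same for the moment, N m.
- read_opening(): opening from 0.0 (shut) to 1.0 (fully open).
- read_gripper_force(): force on a finger pad.
Only numpy, scipy, OpenCV 4.12 (cv2) and the standard library are available. Lean on these libraries where they do the work, as an engineer would, in place of code of your own. Each camera call takes 0.05 s, during which the arm holds its last target. There are 200 camera calls.

## Task

Close the lid of the white pail with the green lid: go round its rim and press down, with the fingertips, each section that still stands up, until every section has clicked shut. Only press: do not lift, tip or shove the pail, leave everything else on the bench where it is, and finish with the hand clear.

Things in the scene. Friction and masses are not known exactly. Their poses are not given: they have to be found in the camera images.
- pail: white pail with the GREEN lid, 3.3 kg, standing loose on the table: 156 mm across the foot, 182 mm across the lid, wire handle hanging down. Origin: centre of the underside, z up. Lid top when shut: 130 mm up. The lid's middle (radius 60 mm) is fixed, 3 mm lower. Around it the rim, a flat ring from radius 62 to 89 mm, is six separate sections of 60 degrees that press straight down
- rim0 (a joint): press depth of green-lid rim section 0, m: 0 = standing 8 mm proud (a red band shows below its skirt), 0.008 = clicked shut, flush. Resists with up to about 8 N, gives way past the middle (0.004), then goes and stays down by itself; let go earlier, it springs back up. Starts up or already shut
- rim0_press (a point): the place to press on rim section 0: middle of its top face, marked by an 18 mm white dot, 75 mm from the pail's axis, at 0 degrees about the pail's z from its x axis. The point moves with the section: 138 mm above the table when up, 130 mm when shut
- rim1 (a joint): press depth of green-lid rim section 1, m: 0 = standing 8 mm proud (a red band shows below its skirt), 0.008 = clicked shut, flush. Resists with up to about 8 N, gives way past the middle (0.004), then goes and stays down by itself; let go earlier, it springs back up. Starts up or already shut
- rim1_press (a point): the place to press on rim section 1: middle of its top face, marked by an 18 mm white dot, 75 mm from the pail's axis, at 60 degrees about the pail's z from its x axis. The point moves with the section: 138 mm above the table when up, 130 mm when shut
- rim2 (a joint): press depth of green-lid rim section 2, m: 0 = standing 8 mm proud (a red band shows below its skirt), 0.008 = clicked shut, flush. Resists with up to about 8 N, gives way past the middle (0.004), then goes and stays down by itself; let go earlier, it springs back up. Starts up or already shut
- rim2_press (a point): the place to press on rim section 2: middle of its top face, marked by an 18 mm white dot, 75 mm from the pail's axis, at 120 degrees about the pail's z from its x axis. The point moves with the section: 138 mm above the table when up, 130 mm when shut
- rim3 (a joint): press depth of green-lid rim section 3, m: 0 = standing 8 mm proud (a red band shows below its skirt), 0.008 = clicked shut, flush. Resists with up to about 8 N, gives way past the middle (0.004), then goes and stays down by itself; let go earlier, it springs back up. Starts up or already shut
- rim3_press (a point): the place to press on rim section 3: middle of its top face, marked by an 18 mm white dot, 75 mm from the pail's axis, at 180 degrees about the pail's z from its x axis. The point moves with the section: 138 mm above the table when up, 130 mm when shut
- rim4 (a joint): press depth of green-lid rim section 4, m: 0 = standing 8 mm proud (a red band shows below its skirt), 0.008 = clicked shut, flush. Resists with up to about 8 N, gives way past the middle (0.004), then goes and stays down by itself; let go earlier, it springs back up. Starts up or already shut
- rim4_press (a point): the place to press on rim section 4: middle of its top face, marked by an 18 mm white dot, 75 mm from the pail's axis, at 240 degrees about the pail's z from its x axis. The point moves with the section: 138 mm above the table when up, 130 mm when shut
- rim5 (a joint): press depth of green-lid rim section 5, m: 0 = standing 8 mm proud (a red band shows below its skirt), 0.008 = clicked shut, flush. Resists with up to about 8 N, gives way past the middle (0.004), then goes and stays down by itself; let go earlier, it springs back up. Starts up or already shut
- rim5_press (a point): the place to press on rim section 5: middle of its top face, marked by an 18 mm white dot, 75 mm from the pail's axis, at 300 degrees about the pail's z from its x axis. The point moves with the section: 138 mm above the table when up, 130 mm when shut
- pail2: bystander: grey pail with a BLUE lid, already shut all round, same shape and size as the other, 2.5 kg, loose; origin at the centre of its underside
- wrench: bystander: steel wrench 190 mm long lying on the table; origin near its middle, underside
- mallet: bystander: hammer 260 mm long lying on the table; origin near its middle, underside
- cutterhead: bystander: steel cutter head 100 mm across, 60 mm high, standing on the table; origin at the centre of the underside
- moulding: bystander: sample of wooden moulding, 220 x 50 x 30 mm, lying on the table; origin at the centre of the underside
- jar: bystander: small jar with yellow cap, 44 mm across, 55 mm high; origin at the centre of the underside
- pushstick: bystander: orange push stick, 265 mm long, 12 mm thick, lying on the table; origin near the centre of the underside

How it is judged:
At the end, for the whole second after the job is handed in: All six rim sections of the green lid are clicked shut (each pressed down at least 6.8 of its 8 mm), the pail stands upright (within 0.05 rad) and at rest on the table within 30 mm of where it started, and every bystander is within 30 mm of its start (value of joint each of rim0, rim1, rim2, rim3, rim4, rim5 above 0.0068 m and angle between pail's own z axis and vertical below 0.05 rad and height (world z) of pail below 0.006 m and distance of each of pail, pail2, wrench, mallet, cutterhead, moulding, jar, pushstick from where it was at the start of the episode below 0.03 m and linear speed of pail below 0.02 m/s); the robot touches nothing.
It fails at once if the pail is lifted (more than 12 mm) or tipped (more than 0.15 rad) (height (world z) of pail above 0.012 m or angle between pail's own z axis and vertical above 0.15 rad).
It fails at once if the pail is shoved more than 30 mm (distance of pail from where it was at the start of the episode above 0.03 m).
It fails at once if something else on the bench is moved or lifted by more than 30 mm (distance of any of pail2, wrench, mallet, cutterhead, moulding, jar, pushstick from where it was at the start of the episode above 0.03 m).
It also fails if it takes over 48 s, if anything falls off the work surface, if the arm or the gripper's body presses on something with over 40 N, if the wrist force passes 120 N, or if a joint passes its speed limit or range.

## Working session

There is one attempt and no reset: what is moved stays moved. The work goes in short steps, each a Python script; the robot and the scene stay as the last script left them, time stands still between calls to the robot, and variables do not carry over. Pictures are saved under pics/ and viewed, at most 10 in all, crops included, and the job is handed in when it is done.

```bash
mkdir -p pics; python3 - <<'E'
from plant import *
import cv2,numpy as np
for n in ("side","top"):
    f=grab_frame(n); cv2.imwrite(f"pics/{n}0.png",cv2.resize(f["image"][:,:,::-1],(800,600)))
    K=[f[k] for k in("fx","fy","cx","cy")]; print(n,K,(-f["R"].T@f["t"]).round(3))
    for l in("pail","pail2"):
        for m in masks_of(f,l)[:2]:
            v,u=np.nonzero(m["pixels"]); z=f["range_z"][v,u]; k=z>0;u,v,z=u[k],v[k],z[k]
            P=(np.c_[(u-K[2])/K[0]*z,(v-K[3])/K[1]*z,z]-f["t"])@f["R"]
            t=P[P[:,2]>0.12]
            print(l,m["p"],m["extent"],len(t), len(t) and (t.min(0).round(3),t.max(0).round(3),cv2.minEnclosingCircle(t[:,:2].astype(np.float32))))
print(read_t(),read_tcp_pos(),read_tcp_rot())
E
```

```text
side [440.0012167940556, 440.0012167940556, 257.77136326188395, 191.79337343393257] [1.253 0.653 1.029]
pail 0.96 [328.4, 217.9, 69.5, 73.1] 2597 (array([0.41 , 0.086, 0.12 ]), array([0.595, 0.269, 0.144]), ((0.5022064447402954, 0.17662595212459564), 0.09474775195121765))
pail 0.64 [233.1, 161.1, 53.1, 65.1] 1631 (array([ 0.419, -0.288,  0.12 ]), array([ 0.604, -0.104,  0.136]), ((0.5111163258552551, -0.1964433789253235), 0.09353043884038925))
pail2 0.96 [328.4, 217.9, 69.5, 73.1] 2597 (array([0.41 , 0.086, 0.12 ]), array([0.595, 0.269, 0.144]), ((0.5022064447402954, 0.17662595212459564), 0.09474775195121765))
pail2 0.64 [233.1, 161.1, 53.1, 65.1] 1631 (array([ 0.419, -0.288,  0.12 ]), array([ 0.604, -0.104,  0.136]), ((0.5111163258552551, -0.1964433789253235), 0.09353043884038925))
top [455.95921310080416, 455.95921310080416, 255.8698130537319, 193.75111536213007] [ 0.507 -0.015  1.55 ]
pail 0.91 [187.8, 222.1, 62.5, 54.9] 2722 (array([0.411, 0.089, 0.12 ]), array([0.591, 0.271, 0.149]), ((0.5004095435142517, 0.17929071187973022), 0.09212792664766312))
pail 0.91 [308.0, 213.4, 59.2, 56.8] 2672 (array([ 0.418, -0.284,  0.12 ]), array([ 0.597, -0.102,  0.141]), ((0.5074074268341064, -0.194472074508667), 0.09211759269237518))
pail2 0.91 [187.8, 222.1, 62.5, 54.9] 2722 (array([0.411, 0.089, 0.12 ]), array([0.591, 0.271, 0.149]), ((0.5004095435142517, 0.17929071187973022), 0.09212792664766312))
pail2 0.91 [308.0, 213.4, 59.2, 56.8] 2672 (array([ 0.418, -0.284,  0.12 ]), array([ 0.597, -0.102,  0.141]), ((0.5074074268341064, -0.194472074508667), 0.09211759269237518))
0.3 [0.27932534 0.61432093 0.25599053] [-3.14102526e+00 -6.94589478e-06  2.71477676e+00]
```

View pics/side0.png

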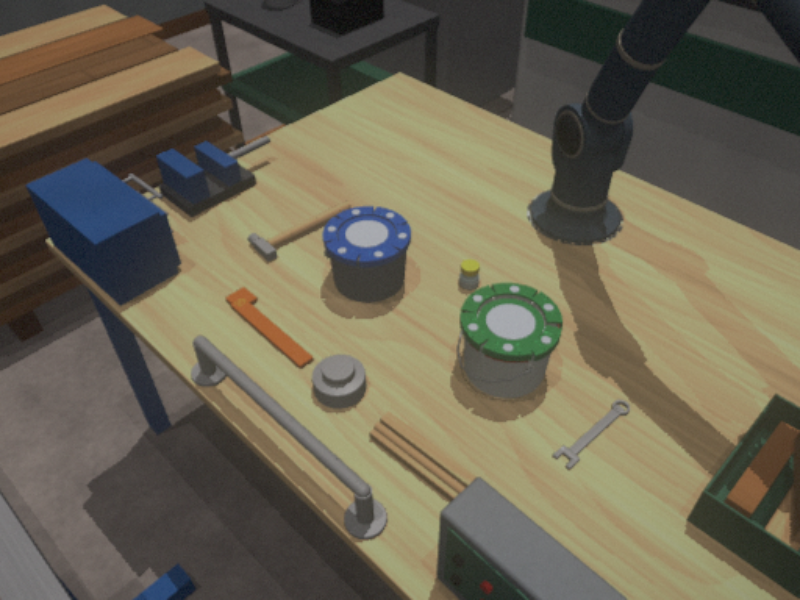

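View pics/top0.png

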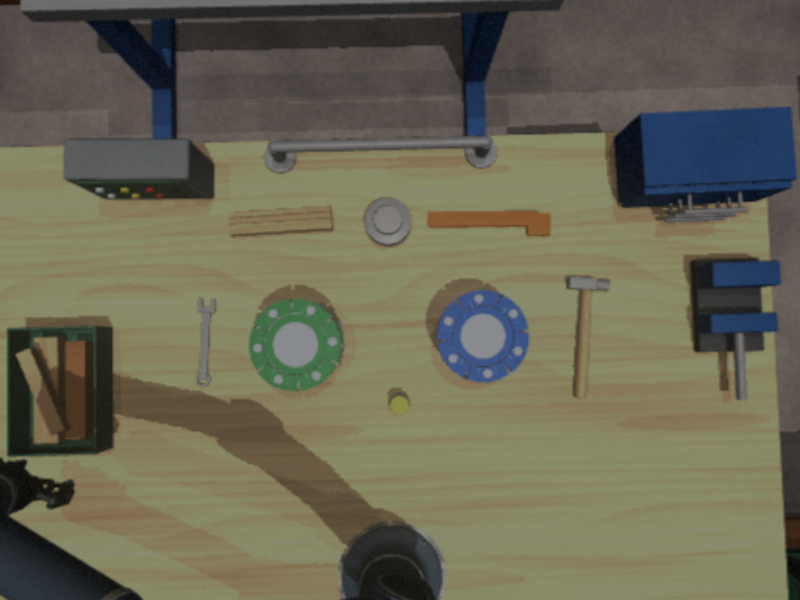

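The green-lid pail is at about (295, 343) in the top picture, near (0.50, 0.18); blue at (483, 336). The jar, at (400, 404), is the closest bystander. Next I'll close the fingers and look at the lid with the wrist camera.

```bash
cat > h.py <<'E'
from plant import *
import cv2,numpy as np
def cloud(f):
    v,u=np.mgrid[:384,:512]; z=f["range_z"]
    return (np.stack([(u-f["cx"])/f["fx"]*z,(v-f["cy"])/f["fy"]*z,z],-1)-f["t"])@f["R"]
def dots(f,c):
    P=cloud(f); hsv=cv2.cvtColor(f["image"],cv2.COLOR_RGB2HSV)
    r=np.hypot(P[...,0]-c[0],P[...,1]-c[1])
    m=((hsv[...,1]<90)&(hsv[...,2]>90)&(r>.063)&(r<.088)&(P[...,2]>.12)&(P[...,2]<.16)).astype(np.uint8)
    n,l,s,_=cv2.connectedComponentsWithStats(m)
    return [(s[i,4],np.median(P[l==i],0)) for i in range(1,n) if s[i,4]>15]
E
python3 - <<'E'
from h import *
print(tips_ahead, read_t())
grip(0.0)
c=np.array([.501,.179])
for k,(x,y) in enumerate([(.47,.18),(.53,.2)]):
    goto([x,y,.36],[np.pi,0,np.arctan2(.18,.5)])
    f=grab_frame("wrist"); cv2.imwrite(f"pics/w{k}.png",cv2.resize(f["image"][:,:,::-1],(800,600)))
    print(read_t(),read_tcp_pos(),(-f["R"].T@f["t"]).round(3))
    for a,p in dots(f,c): print(a,p.round(4),np.degrees(np.arctan2(*(p[:2]-c)[::-1])).round(1),np.hypot(*(p[:2]-c)).round(4))
E
```

```text
0.025 0.3
2.8833 [0.46974358 0.18121028 0.3597499 ] [0.541 0.206 0.476]
327 [0.5637 0.2192 0.1377] 32.7 0.0745
46 [0.5811 0.1819 0.123 ] 2.0 0.0801
31 [0.5363 0.2506 0.1229] 63.8 0.0798
329 [0.5681 0.144  0.1374] -27.5 0.0756
28 [0.5543 0.1444 0.1228] -33.0 0.0636
288 [0.4966 0.2525 0.1295] 93.4 0.0737
23 [0.5366 0.1259 0.1228] -56.2 0.0639
37 [0.5439 0.11   0.1229] -58.1 0.0813
34 [0.5145 0.1163 0.1228] -77.9 0.0641
276 [0.5056 0.1026 0.1374] -86.5 0.0765
47 [0.4566 0.2435 0.1232] 124.6 0.0784
206 [0.4336 0.2114 0.1374] 154.3 0.0747
22 [0.4646 0.1054 0.123 ] -116.3 0.0821
178 [0.4392 0.1351 0.1374] -144.6 0.0758
3.2917 [0.52979873 0.20052534 0.359223  ] [0.602 0.226 0.475]
49 [0.5808 0.1813 0.1229] 1.7 0.0798
273 [0.5637 0.2193 0.1375] 32.7 0.0746
280 [0.5682 0.1443 0.1374] -27.3 0.0756
232 [0.4968 0.253  0.1295] 93.2 0.0741
236 [0.5054 0.1028 0.1375] -86.7 0.0763
28 [0.4556 0.2437 0.1223] 125.0 0.079
172 [0.434  0.2111 0.1374] 154.4 0.0743
```

View pics/w0.png

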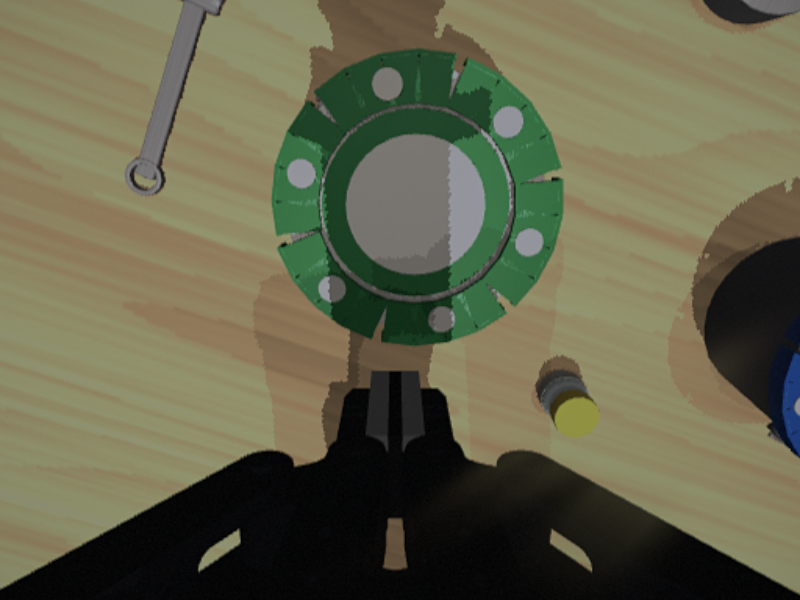

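```bash
python3 - <<'E'
from h import *
c=np.array([.5010,.1775])
yaw=np.arctan2(.18,.5)
for k,a in enumerate([33,-27,-87,-147,153]):
    a=np.radians(a); x,y=c+.075*np.array([np.cos(a),np.sin(a)])
    T=tips_ahead
    move_straight([x,y,.165+T],vel=.12,attitude=[np.pi,0,yaw])
    hit=move_straight([x,y,.1275+T],vel=.03,contact_N=20)
    print(k,hit,(read_tcp_pos()-[x,y,T]).round(4),read_wrist_force().round(1),round(read_t(),2))
    move_straight([x,y,.165+T],vel=.12)
    if k==0:
        f=grab_frame("wrist"); print([(n,p.round(4)) for n,p in dots(f,c) if n>100])
goto([.47,.18,.36],[np.pi,0,yaw])
f=grab_frame("wrist"); cv2.imwrite("pics/w2.png",cv2.resize(f["image"][:,:,::-1],(800,600)))
print(read_t(),[(n,p.round(4)) for n,p in dots(f,c) if n>100])
E
```

```text
0 False [0.0003 0.     0.1298] [-5.6 -2.  15.2] 6.29
[(np.int32(272), array([0.5785, 0.1795, 0.1229])), (np.int32(668), array([0.564 , 0.2196, 0.1296])), (np.int32(789), array([0.568 , 0.1444, 0.1374]))]
1 True [ 1.0e-04 -1.0e-04  1.3e-01] [-1.5 -0.   5.8] 8.79
2 True [ 0.0e+00 -1.0e-04  1.3e-01] [-1.7  0.3  6.9] 11.15
3 True [0.   0.   0.13] [-1.5  0.5  7.3] 13.47
4 True [0.000e+00 1.000e-04 1.299e-01] [-0.6 -0.7  6.4] 15.81
17.05 [(np.int32(316), array([0.5636, 0.2191, 0.1295])), (np.int32(319), array([0.5682, 0.1441, 0.1295])), (np.int32(294), array([0.4963, 0.2524, 0.1295])), (np.int32(268), array([0.5056, 0.1029, 0.1294])), (np.int32(192), array([0.4338, 0.2114, 0.1295])), (np.int32(186), array([0.439 , 0.1354, 0.1295]))]
```

The first wrist picture shows the six dots, with (300, 173) the only section already shut. After pressing, all six dots measure 129.5 mm high and the pail has not moved. The hand is clear, so I'm handing the job in.

```bash
python3 -c "
from plant import *
sleep(0.3); print(read_wrist_force().round(1)); print(close_job())"
```

```text
[ 0.1  0.8 -0.6]
the job is handed in; nothing more can be done
None
```

I pressed down the five raised sections of the green lid and the sixth was already shut; all six then measured flush at about 129.5 mm, the pail had not moved, and I handed in the job at about 17 s with the hand clear.

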